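Pin the collars of a display stand

TASK

Line up the three wooden collars that lie crookedly stacked on the base of the display stand, then take the steel post from its holder and pass it down through all three and into the hidden socket in the base, feeling for the hole and pressing only gently, until it stands fully home. Leave the collars lying flat on the base in their stack, in the same order, let go of everything, and do not knock the tin, carton or shaker about.

Things in the scene. Friction and masses are not known exactly. Their poses are not given: they have to be found in the camera images.
- base: foot of the display stand: dark square block 96 x 96 x 28 mm, fixed; origin at the centre of its underside, z up, x and y along its sides. Its 4 mm cover plate has a 30 mm round opening at the centre, over a clamped steel socket (see base_top). The collars lie on it, slide freely and follow the post
- base_top (a point): centre of the base's top, 28 mm above its underside. 4 mm lower is the socket's flat top with one upright hole: 13 mm wide, rim broken 1 mm, 20 mm deep (bottom 24 mm below this point). The hole's centre is 6 mm to one side of this point; to which side differs every time, is not measured and is hidden by the collars: feel for it with the post. The socket does not move
- collar0_mid (a point): centre (half-way up) of the lowest of the three collars: turned light-wood rings, 50 mm outside, bore 14 mm, 15 mm thick, 50 g; z is the ring's axis. At the start it lies flat in the stack on the base, several mm out of line with the others
- collar1_mid (a point): centre (half-way up) of the middle one of the three collars: turned light-wood rings, 50 mm outside, bore 14 mm, 15 mm thick, 50 g; z is the ring's axis. At the start it lies flat in the stack on the base, several mm out of line with the others
- collar2_mid (a point): centre (half-way up) of the top one of the three collars: turned light-wood rings, 50 mm outside, bore 14 mm, 15 mm thick, 50 g; z is the ring's axis. At the start it lies flat in the stack on the base, several mm out of line with the others
- holder: fixed wooden block, 72 mm square at the foot, 45 mm high, in whose 13.5 mm upright hole (bottom 5 mm above the bench) the post stands at the start; origin at the centre of its underside
- post_head (a point): centre of the post's square wooden head, 20 x 20 mm and 36 mm high, to be gripped; x and y along its sides, z up along the post. Post about 0.1 kg, 120 mm long; steel shank below the head 12 mm thick, 84 mm long (17 mm brass disc, 2 mm thick, right under the head)
- post_tip (a point): centre of the post's lower end face, 102 mm below the head's centre; axes as the post's. The nose is a blunt cone: 9 mm across at the end, growing to 12 mm within 4 mm
- post: the whole post; origin at the same point as post_tip
- tin: round pastille tin, 70 mm across, 36 mm high; origin under its centre
- carton: small cream folded carton, 65 x 93 x 43 mm; origin under its centre
- shaker: white dusting shaker, 61 mm across, 97 mm high; origin under its centre
- collar0: the lowest collar; origin at the centre of its underside, 7.5 mm below collar0_mid
- collar1: the middle collar; origin at the centre of its underside, 7.5 mm below collar1_mid
- collar2: the top collar; origin at the centre of its underside, 7.5 mm below collar2_mid
There are look-alikes about, which are no part of the job. Leave any green, red or turquoise look-alike of the collar2 alone.

How it is judged:
By the outcome, as a careful person would: the job done as asked, in the order asked, and still so for the second after the job is handed in, with the robot touching nothing.
It also fails if it takes over 72 s, if anything falls off the work surface, if the arm or the gripper's body presses on something with over 40 N, if the wrist force passes 120 N, or if a joint passes its speed limit or range.

ROBOT

A 6-joint arm with a two-finger parallel gripper is mounted at the origin on a cart in front of the work surface, level with it; the furniture and walls round the work are solid. World frame = base frame: x ahead of the robot, y to its left, z up, the work surface at z = 0. Lengths are in m, angles in rad, forces in N, time in s.
With the tool pointing down it reaches from about 0.35 to 0.975 m from the base axis. Payload 4.9 kg.
Tool frame: the origin (TCP) lies at the very end of the fingers, on their centre line; the grasp point (between the pads) lies 19 mm behind it; z points along the fingers, y is the line along which they close (so a half turn about z gives the same grasp; the last joint's range is limited). The gripper opens to 85 mm and grips with 20 to 120 N. Pads are 22 mm wide; open, the fingers measure 114 mm over their backs; the gripper's body (76 mm by 85 mm) begins 54 mm behind the grasp point. The pads swing forward as they close: fully open they stand 13 mm farther back than shut.
Start: joints at [1.038, 0.053, 1.613, -0, 1.476, -0.119], TCP at [0.251, 0.572, 0.231] pointing down, gripper open.
Joint ranges: [-3.01, 3.01], [-1.01, 2.22], [0.06, 2.58], [-1.02, 4.17], [0.09, 2.62], [-3.14, 3.14]. Speed limits (rad/s): [2.57, 2.57, 3.14, 3.14, 3.14, 3.14].

INTERFACE

Orientations are given as a unit quaternion [w, x, y, z].
In Python, from plant import manip, vision, order gives the robot as it stands.
- The arm moves only by the tool play_rows, never from a script. Its argument "steps" is a list that holds one entry, the list of rows, each a list of 6 numbers: the shift along the tool's x, y, z in mm, then the turn, a rotation vector about the tool's x, y, z in degrees. A call has 1 to 12 rows; each row is the pose to reach, as a shift and turn from the pose commanded when the call began, along the tool's axes at that moment; what a row does not reach only later rows make up. A row lasts 1/12 s, in which the tool goes at most 41.7 mm and 7.16 degrees, less where a joint would pass 70% of its speed; a pose out of reach is approached as far as the arm can. A call with a gripper value outside its range is refused whole. "claw" is the gripper's target within -1 to 1 (fully open at 1, half-way at 0, shut at -1), set as the call begins (left out, the last holds). The fingers move at their own pace and stop on an object; the grip force is fixed at half the most. Time passes only in rows, so rows that repeat a pose let the fingers close. It gives the time, the measured TCP pose, the force, the opening and the grip force at its end, in the units of the state.
- manip.state(): the state, without advancing time (a new reading comes with each control period).
- vision.grab_frame(name): name is "scene" or "top" or "wrist"; returns (picture, depth): 480x640x3 uint8, blue, green, red; 480x640 float32, m along the optical axis (not along the pixel's ray), 0 where there is no reading.
- vision.camera_info(name): a dict with "K" (3x3 intrinsics, pixels), "eye" and "orientation" of the camera in the world; the wrist camera has in their place "T_tool_cam" (4x4, takes a point from camera to tool coordinates, whose origin is the TCP and whose axes are the flange's). Camera axes: x right, y down, z forward; pixel columns grow to the right and rows downward; lengths in m; the calibration is good to about 2 mm. A picture is of the moment at which its call begins: read the wrist's pose just before it. camera_info takes no time and is no camera call.
- order.job_done(): hands the job in; it is judged then, once.
The state is a dict: "time": time; "joint_pos": joint angles; "joint_vel": joint speeds; "joint_efforts": joint torques, N m; "tool_pos": TCP position; "tool_rot": TCP orientation; "contact_force": force on the tool from outside, world axes, zero at the start; "ft_torque": the same for the moment, N m; "gripper_width": opening from 0.0 (shut) to 1.0 (fully open); "grasp_force": force on a finger pad.
Only numpy, scipy, OpenCV 4.12 (cv2) and the standard library are available. Lean on these libraries where they do the work, as an engineer would, in place of code of your own. Each camera call takes 0.05 s, during which the arm holds its last target. There are 200 camera calls.

## Working session

There is one attempt and no reset: what is moved stays moved. The work goes in short steps, Python scripts to look and compute and a tool call to move; the robot and the scene stay as the last step left them, time stands still between calls to the robot, and variables do not carry over. Pictures are saved under pics/ and viewed, at most 10 in all, crops included, and the job is handed in when it is done.

Besides the shell and the picture viewer there is one more tool, called after "Emit:" by a JSON object that holds its "op" and its "data", one argument or row to a line. play_rows: Moves the arm, as the interface text tells. Its arguments: {"type":"object","properties":{"steps":{"type":"array"},"claw":{"type":"number"}},"required":["steps"]}

```bash
mkdir -p pics; ls; python3 - <<'E'
from plant import manip, vision
import cv2,numpy as np
ims=[]
for n in ("scene","top"):
    p,d=vision.grab_frame(n); np.save(f"pics/{n}_d.npy",d); cv2.imwrite(f"pics/{n}0.png",p)
    c=vision.camera_info(n); print(n,c)
print(vision.camera_info("wrist"))
s=manip.state();print(s)
E
```

```text
pics
scene {'K': array([[486.2581074 ,   0.        , 314.99213644],
       [  0.        , 486.2581074 , 235.64819374],
       [  0.        ,   0.        ,   1.        ]]), 'eye': array([-0.17421892,  0.51997047,  0.52915127]), 'orientation': array([ 0.22507477, -0.33499762,  0.77573056, -0.4851392 ])}
top {'K': array([[511.20077769,   0.        , 318.73148323],
       [  0.        , 511.20077769, 235.92385813],
       [  0.        ,   0.        ,   1.        ]]), 'eye': array([ 0.31238772, -0.12505818,  1.18008573]), 'orientation': array([-0.07376159,  0.71178048, -0.6950653 ,  0.06936859])}
{'K': array([[412.05255776,   0.        , 318.88468549],
       [  0.        , 412.05255776, 240.63832862],
       [  0.        ,   0.        ,   1.        ]]), 'T_tool_cam': array([[-3.84431596e-04, -9.50314035e-01, -3.11292605e-01,
         8.04513310e-02],
       [ 9.99999925e-01, -3.82534384e-04, -6.71515252e-05,
        -1.20949219e-03],
       [-5.52650881e-05, -3.11292608e-01,  9.50314111e-01,
        -1.42450745e-01],
       [ 0.00000000e+00,  0.00000000e+00,  0.00000000e+00,
         1.00000000e+00]])}
{'time': 0.1, 'joint_pos': array([ 1.03801411e+00,  5.33529198e-02,  1.61417828e+00, -1.61119360e-05,
        1.47601142e+00, -1.19004945e-01]), 'joint_vel': array([-0.00176632, -0.00071345, -0.00148834, -0.0018278 ,  0.00095249,
       -0.00010317]), 'joint_efforts': array([ 3.16586884e-04, -3.94905496e+01, -3.71361852e+01, -8.14753389e-05,
        3.93859606e-03,  9.31481239e-07]), 'tool_pos': array([0.25100566, 0.57175203, 0.23013458]), 'tool_rot': array([-3.04547945e-04,  2.05415034e-01,  9.78674467e-01, -9.26228553e-04]), 'contact_force': array([-0.04054797, -0.15219106,  0.46484233]), 'ft_torque': array([ 0.01643255, -0.00760756,  0.00043401]), 'grasp_force': 0.0, 'gripper_width': 1.0016148837888683}
```

View pics/top0.png

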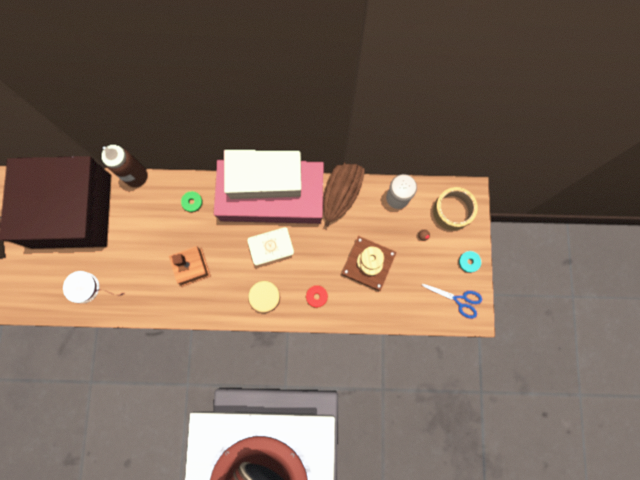

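View pics/scene0.png

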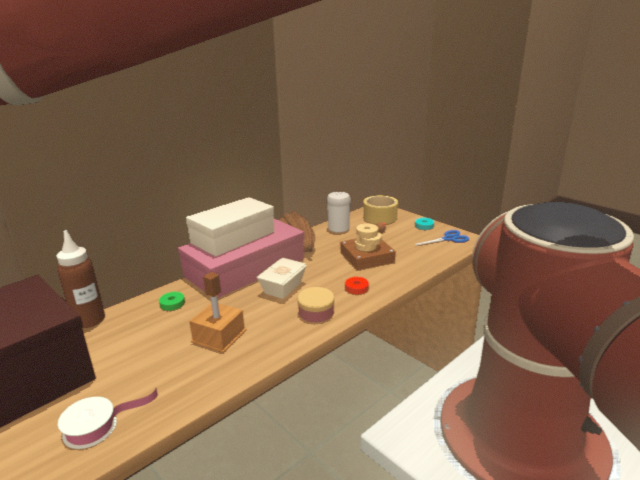

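Top view: base with stack at (369,264), holder (189,267) with the post head at (180,260), tin (264,297), carton (270,247), shaker (401,192). Collar look-alikes: green (191,202), red (317,297) and turquoise (470,262), plus the round olive bowl at (456,208). My target is the light-wood rings on the dark block at (371,261). In the scene view the stack is at (367,240) and the post at (213,300).

```bash
cat > h.py <<'E'
import numpy as np, cv2
from plant import manip, vision
from scipy.spatial.transform import Rotation as R
def rot(q): return R.from_quat(np.roll(q,-1)).as_matrix()
def cam(n,s=None):
    c=vision.camera_info(n)
    if n!="wrist": return c["K"],np.array(c["eye"]),rot(c["orientation"])
    s=s or manip.state(); T=np.eye(4); T[:3,:3]=rot(s["tool_rot"]); T[:3,3]=s["tool_pos"]; T=T@c["T_tool_cam"]
    return c["K"],T[:3,3],T[:3,:3]
def ray(c,px):
    K,e,r=c; d=r@np.linalg.solve(K,[px[0],px[1],1]); return e,d/np.linalg.norm(d)
def onz(c,px,z):
    e,d=ray(c,px); return e+d*(z-e[2])/d[2]
def tri(rs):
    A=sum(np.eye(3)-np.outer(d,d) for e,d in rs); b=sum((np.eye(3)-np.outer(d,d))@e for e,d in rs)
    p=np.linalg.solve(A,b); return p,[np.linalg.norm((np.eye(3)-np.outer(d,d))@(p-e)) for e,d in rs]
def proj(c,p):
    K,e,r=c; v=K@(r.T@(np.asarray(p)-e)); return v[:2]/v[2]
def totool(p,s=None):
    "mm shift in tool axes from present TCP to world point p"
    s=s or manip.state(); return 1000*rot(s["tool_rot"]).T@(np.asarray(p)-s["tool_pos"])
E
python3 - <<'E'
from h import *
ct=cam("top");cs=cam("scene")
for n,a,z in [("stack",(371,261),.073),("base",(369,264),.028),("holder",(189,267),.045),("head",(179,259),.125),("tin",(264,297),.036),("carton",(270,247),.043),("shaker",(403,185),.097),("red",(317,297),.01)]:
    print(n,onz(ct,a,z).round(3))
print("tri head",tri([ray(ct,(179,259)),ray(cs,(212,278))]),"tri stack",tri([ray(ct,(372,255)),ray(cs,(367,229))]))
s=manip.state();print(rot(s["tool_rot"]).round(3)); K,e,r=cam("wrist");print(e,r.round(2))
E
```

```text
stack [ 0.487 -0.231  0.073]
base [ 0.487 -0.231  0.028]
holder [0.468 0.174 0.045]
head [0.473 0.175 0.125]
tin [0.406 0.004 0.036]
carton [ 0.518 -0.006  0.043]
shaker [ 0.654 -0.299  0.097]
red [ 0.411 -0.114  0.01 ]
tri head (array([0.4740733 , 0.17671362, 0.11813787]), [np.float64(0.00021467829197085254), np.float64(0.00021467829197079454)]) tri stack (array([ 0.49861615, -0.23571268,  0.06682593]), [np.float64(0.003022736192733027), np.float64(0.0030227361927330676)])
[[-0.916  0.402 -0.001]
 [ 0.402  0.916 -0.002]
 [ 0.    -0.002 -1.   ]]
[0.17699651 0.60323207 0.37260475] [[ 0.4   0.87  0.28]
 [ 0.92 -0.38 -0.13]
 [-0.    0.31 -0.95]]
```

Emit:
{"op": "play_rows", "data": {
  "steps": [
    [[-362, -280, -30, 0, 0, -24], [-362, -280, -30, 0, 0, -24], [-362, -280, -30, 0, 0, -24], [-362, -280, -30, 0, 0, -24], [-362, -280, -30, 0, 0, -24], [-362, -280, -30, 0, 0, -24], [-362, -280, -30, 0, 0, -24], [-362, -280, -30, 0, 0, -24], [-362, -280, -30, 0, 0, -24], [-362, -280, -30, 0, 0, -24], [-362, -280, -30, 0, 0, -24], [-362, -280, -30, 0, 0, -24]]
  ]
}}

```text
time: 1.1
tool_pos: [0.4724, 0.1652, 0.2615]
tool_rot: [0.001, 0.001, 1.0, -0.001]
contact_force: [0.3, 0.3, -0.5]
gripper_width: 0.997
grasp_force: 0.0
```

```bash
cat >> h.py <<'E'
import pickle
def snap(name):
    s=manip.state(); p,d=vision.grab_frame("wrist"); cv2.imwrite(f"pics/{name}.png",p); pickle.dump((s,cam("wrist",s)),open(f"pics/{name}.pkl","wb")); return s,p
def load(name): s,c=pickle.load(open(f"pics/{name}.pkl","rb")); return s,c,cv2.imread(f"pics/{name}.png")
E
python3 -c "
from h import *
s,p=snap('hold1');print(s['time'],s['tool_pos'],rot(s['tool_rot']).round(3))"
```

```text
1.1 [0.47240189 0.16521705 0.26146325] [[-1.     0.002  0.001]
 [ 0.002  1.    -0.002]
 [-0.001 -0.002 -1.   ]]
```

View pics/hold1.png

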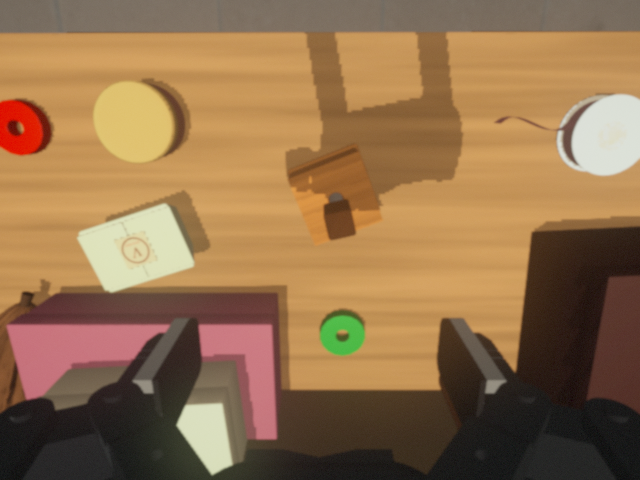

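Wrist view: the post head's dark square top is at (340,220) on the orange holder, both turned about 17°. Tin (138,122), carton (135,248), green ring (342,333), red ring (20,127). Next, the stack.

Emit:
{"op": "play_rows", "data": {
  "steps": [
    [[10, -376, 50, 0, 0, 0], [10, -376, 50, 0, 0, 0], [10, -376, 50, 0, 0, 0], [10, -376, 50, 0, 0, 0], [10, -376, 50, 0, 0, 0], [10, -376, 50, 0, 0, 0], [10, -376, 50, 0, 0, 0], [10, -376, 50, 0, 0, 0], [10, -376, 50, 0, 0, 0], [10, -376, 50, 0, 0, 0], [10, -376, 50, 0, 0, 0], [10, -376, 50, 0, 0, 0]]
  ]
}}

```text
time: 2.15
tool_pos: [0.4621, -0.2045, 0.2108]
tool_rot: [-0.0, -0.003, 1.0, 0.001]
contact_force: [0.1, 0.1, -0.1]
gripper_width: 1.001
grasp_force: 0.0
```

```bash
python3 -c "
from h import *
s,p=snap('st1');print(s['time'],s['tool_pos'],s['joint_pos'])"
```

```text
2.15 [ 0.4621426  -0.20447836  0.21078031] [-5.64428940e-01 -2.24907948e-01  1.90789676e+00  9.10529252e-04
  1.46008171e+00 -2.14092655e+00]
```

Emit:
{"op": "play_rows", "data": {
  "steps": [
    [[-30, -40, 10, 0, 0, 0], [-30, -40, 10, 0, 0, 0], [-30, -40, 10, 0, 0, 0], [-30, -40, 10, 0, 0, 0]]
  ]
}}

```text
time: 2.53
tool_pos: [0.4927, -0.2441, 0.2013]
tool_rot: [-0.0, -0.003, 1.0, 0.0]
contact_force: [-0.2, -0.2, 0.0]
gripper_width: 1.003
grasp_force: 0.0
```

```bash
python3 -c "
from h import *
s,p=snap('st2');print(s['time'],s['tool_pos'])
a=load('st1')[2]
out=[]
for n in ('st1','st2'):
    s,c,im=load(n); u=proj(c,(.487,-.231,.05)).astype(int); print(u)
    x,y=max(u[0]-100,0),max(u[1]-100,0); print(n,x,y); out.append(cv2.resize(im[y:y+200,x:x+200],(400,400),interpolation=cv2.INTER_CUBIC))
cv2.imwrite('pics/st12.png',np.hstack(out))"
```

```text
2.5333 [ 0.49268181 -0.24407244  0.20127231]
[285 248]
st1 185 148
[337 213]
st2 237 113
```

View pics/st12.png

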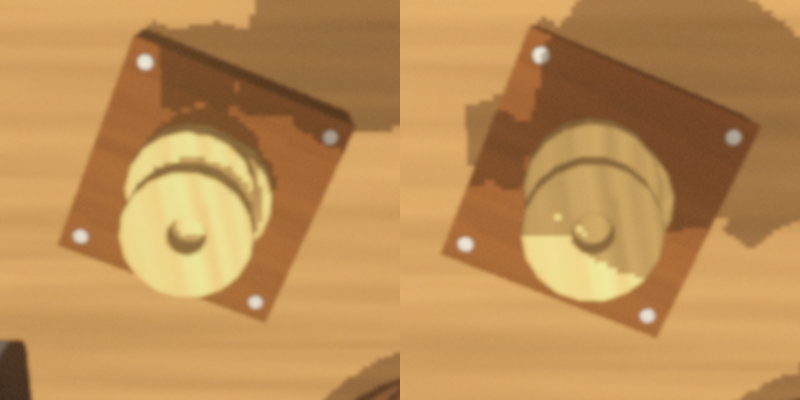

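Both crops show the base with four white screws, left crop (145,62), (331,137), (81,236), (256,302). The top collar is at about (186,231) left and (592,230) right, the middle one is shifted up-left, and the lowest up-right.

```bash
python3 - <<'E'
from h import *
c1=load('st1')[1];c2=load('st2')[1]
L=lambda p:(p[0]/2+185-.25,p[1]/2+148-.25); Q=lambda p:((p[0]-400)/2+237-.25,p[1]/2+113-.25)
S=[];
for a,b in [((145,62),(540,55)),((331,137),(734,138)),((81,236),(465,244)),((256,302),(648,316))]:
    p,e=tri([ray(c1,L(a)),ray(c2,Q(b))]); S.append(p); print("screw",p.round(4),np.round(e,4))
m=np.mean(S,0);print("base",m.round(4),"side",np.linalg.norm(S[1]-S[0]),np.linalg.norm(S[2]-S[0]))
m28=np.mean([onz(c,f(p),.028) for c,f,ps in ((c1,L,[(145,62),(331,137),(81,236),(256,302)]),(c2,Q,[(540,55),(734,138),(465,244),(648,316)])) for p in ps],0);print("base at 28",m28.round(4))
d=S[1]-S[0]+S[3]-S[2];print("yaw",np.degrees(np.arctan2(d[1],d[0])))
p,e=tri([ray(c1,L((186,231))),ray(c2,Q((592,230)))]);print("c2",p.round(4),np.round(e,4))
print("c2 at 73",onz(c1,L((186,231)),.073).round(4),onz(c2,Q((592,230)),.073).round(4))
# outline circles: predicted extents for middle/lower by edge points
pts1={'mid':[(124,190),(150,143),(192,130),(128,168)],'low':[(272,195),(262,228),(266,170)]}
pts2={'mid':[(524,185),(545,140),(592,120)],'low':[(674,200),(668,228),(668,180)]}
from scipy.optimize import least_squares
for n,z in (('mid',.058),('low',.043)):
    P=np.array([onz(c1,L(p),z)[:2] for p in pts1[n]]+[onz(c2,Q(p),z)[:2] for p in pts2[n]])
    r=least_squares(lambda q:np.hypot(*(P-q).T)-.025,[.487,-.231]);print(n,r.x.round(4),(1000*r.fun).round(1))
E
```

```text
screw [ 0.4365 -0.2542  0.0269] [0.0001 0.0001]
screw [ 0.4672 -0.1793  0.0262] [0.0001 0.0001]
screw [ 0.5112 -0.2847  0.0259] [0.0001 0.0001]
screw [ 0.541  -0.21    0.0281] [0.0001 0.0001]
base [ 0.4889 -0.2321  0.0268] side 0.0809882336571329 0.0806987474557175
base at 28 [ 0.4886 -0.232   0.028 ]
yaw 67.97860857740424
c2 [ 0.4921 -0.2353  0.0691] [0.0002 0.0002]
c2 at 73 [ 0.4904 -0.235   0.073 ] [ 0.4911 -0.2354  0.073 ]
mid [ 0.4811 -0.2345] [ 0.1 -0.5 -0.2  0.2 -0.1  0.2  0.4]
low [ 0.4884 -0.2287] [ 0.2 -0.5  0.8  0.   0.6 -1.1]
```

Emit:
{"op": "play_rows", "data": {
  "steps": [
    [[4, 12, 90, 0, 0, 0], [4, 12, 90, 0, 0, 0], [4, 12, 90, 0, 0, 0], [4, 12, 110, 0, 0, 0], [4, 12, 130, 0, 0, 0], [4, 12, 150, 0, 0, 0], [4, 12, 162, 0, 0, 0], [4, 12, 165, 0, 0, 0], [4, 12, 165, 0, 0, 0]]
  ]
}}

```text
time: 3.33
tool_pos: [0.4881, -0.2332, 0.0365]
tool_rot: [-0.0, -0.003, 1.0, 0.0]
contact_force: [0.3, -0.2, -0.6]
gripper_width: 0.999
grasp_force: 0.0
```

Emit:
{"op": "play_rows", "data": {
  "steps": [
    [[0, 0, 0, 0, 0, 0], [0, 0, 0, 0, 0, 0], [0, 0, 0, 0, 0, 0], [0, 0, 0, 0, 0, 0], [0, 0, 0, 0, 0, 0], [0, 0, 0, 0, 0, 0]]
  ],
  "claw": -0.1
}}

```text
time: 3.83
tool_pos: [0.4905, -0.2334, 0.0401]
tool_rot: [0.002, -0.002, 1.0, 0.0]
contact_force: [-2.1, 6.1, 12.7]
gripper_width: 0.572
grasp_force: 64.6
```

Emit:
{"op": "play_rows", "data": {
  "steps": [
    [[0, 0, -5, 0, 0, 0], [0, 0, -5, 0, 0, 0], [0, 0, -5, 0, 0, 0], [0, 0, -5, 0, 0, 0], [0, 0, -5, 0, 0, 0]]
  ],
  "claw": 1
}}

```text
time: 4.25
tool_pos: [0.4879, -0.2336, 0.041]
tool_rot: [-0.0, -0.002, 1.0, 0.0]
contact_force: [0.5, -0.0, 0.3]
gripper_width: 1.0
grasp_force: 0.0
```

Emit:
{"op": "play_rows", "data": {
  "steps": [
    [[0, 1, -1, 0, 0, 7], [0, 1, -1, 0, 0, 14], [0, 1, -1, 0, 0, 21], [0, 1, -1, 0, 0, 28], [0, 1, -1, 0, 0, 35], [0, 1, -1, 0, 0, 42], [0, 1, -1, 0, 0, 49], [0, 1, -1, 0, 0, 56], [0, 1, -1, 0, 0, 63], [0, 1, -1, 0, 0, 70], [0, 1, -1, 0, 0, 77], [0, 1, -1, 0, 0, 84]]
  ]
}}

```text
time: 5.25
tool_pos: [0.4878, -0.2325, 0.0418]
tool_rot: [-0.0, 0.67, 0.743, -0.0]
contact_force: [0.5, -0.2, -0.5]
gripper_width: 1.003
grasp_force: 0.0
```

Emit:
{"op": "play_rows", "data": {
  "steps": [
    [[0, 0, 0, 0, 0, 6], [0, 0, 0, 0, 0, 6], [0, 0, 0, 0, 0, 6]]
  ]
}}

```text
time: 5.5
tool_pos: [0.4879, -0.2325, 0.0419]
tool_rot: [-0.0, 0.704, 0.71, -0.0]
contact_force: [0.0, 0.1, 0.3]
gripper_width: 1.0
grasp_force: 0.0
```

Emit:
{"op": "play_rows", "data": {
  "steps": [
    [[0, 0, 0, 0, 0, 0], [0, 0, 0, 0, 0, 0], [0, 0, 0, 0, 0, 0], [0, 0, 0, 0, 0, 0], [0, 0, 0, 0, 0, 0], [0, 0, 0, 0, 0, 0]]
  ],
  "claw": -0.1
}}

```text
time: 6.0
tool_pos: [0.4884, -0.2329, 0.0428]
tool_rot: [0.0, 0.705, 0.709, -0.0]
contact_force: [-1.4, -0.5, 3.5]
gripper_width: 0.565
grasp_force: 62.2
```

Emit:
{"op": "play_rows", "data": {
  "steps": [
    [[0, 0, 0, 0, 0, 0], [0, 0, 0, 0, 0, 0], [0, 0, 0, 0, 0, 0], [0, 0, 0, 0, 0, 0], [0, 0, -40, 0, 0, 0], [0, 0, -80, 0, 0, 0], [0, 0, -120, 0, 0, 0], [0, 0, -120, 0, 0, 0], [0, 0, -120, 0, 0, 0]]
  ],
  "claw": 1
}}

```text
time: 6.75
tool_pos: [0.4901, -0.2338, 0.1661]
tool_rot: [0.004, 0.705, 0.709, 0.001]
contact_force: [0.3, -0.2, -0.5]
gripper_width: 1.003
grasp_force: 0.0
```

```bash
python3 -c "
from h import *
s,p=snap('st3');print(s['time'],s['tool_pos'])
c=cam('wrist',s); u=proj(c,(.4885,-.2325,.05)).astype(int)
x,y=u-90; print(u,x,y); cv2.imwrite('pics/st3c.png',cv2.resize(p[y:y+180,x:x+180],(540,540),interpolation=cv2.INTER_CUBIC))"
```

```text
6.75 [ 0.49014422 -0.2338045   0.16611938]
[316 229] 226 139
```

View pics/st3c.png

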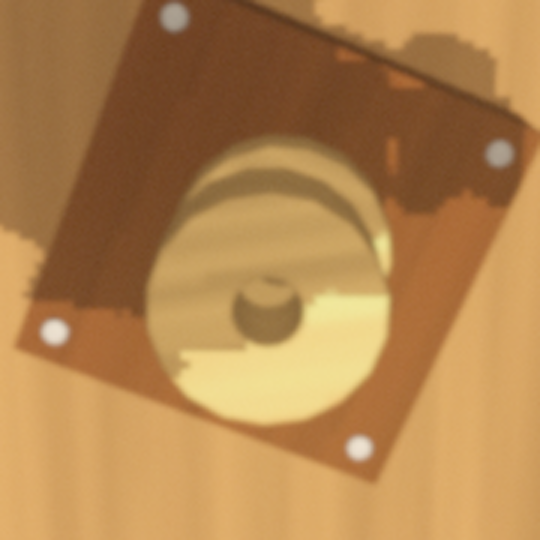

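Crop: the top collar is centred at (268,303). A lower outline shows behind it, top at (278,134) and right at (391,255).

```bash
python3 - <<'E'
from h import *
from scipy.optimize import least_squares
c=load('st3')[1]; L=lambda p:(p[0]/3+226-.33,p[1]/3+139-.33)
print("base",np.mean([onz(c,L(p),.028) for p in [(174,17),(499,153),(55,332),(359,448)]],0).round(4))
print("c2",onz(c,L((268,303)),.073).round(4),"bore",onz(c,L((268,310)),.073).round(4))
low=[(278,134),(330,146),(230,150),(391,255),(380,215)]
for z in (.058,.043):
    P=np.array([onz(c,L(p),z)[:2] for p in low]);r=least_squares(lambda q:np.hypot(*(P-q).T)-.025,[.487,-.231]);print(z,r.x.round(4),(1000*r.fun).round(1))
for z,q in ((.073,(.4885,-.2325)),(.058,(.4885,-.2325)),(.043,(.4885,-.2325))):
    t=[((proj(c,(q[0]+.025*np.cos(a),q[1]+.025*np.sin(a),z))-np.array([226,139])+.33)*3) for a in np.linspace(0,6.28,40)]
    print(z,np.min(t,0).round(),np.max(t,0).round())
E
```

```text
base [ 0.4881 -0.2321  0.028 ]
c2 [ 0.4873 -0.2317  0.073 ] bore [ 0.4873 -0.2332  0.073 ]
0.058 [ 0.4882 -0.2259] [ 0.6  0.9 -1.1  0.  -1. ]
0.043 [ 0.4893 -0.2286] [ 0.5  0.6 -0.7  0.5 -1.1]
0.073 [149. 185.] [398. 421.]
0.058 [156. 169.] [391. 394.]
0.043 [162. 154.] [385. 369.]
```

Emit:
{"op": "play_rows", "data": {
  "steps": [
    [[0, 0, 40, 0, 0, 0], [0, 0, 75, 0, 0, 0], [0, 0, 100, 0, 0, 0], [0, 0, 120, 0, 0, 0], [0, 0, 130, 0, 0, 0], [0, 0, 134, 0, 0, 0], [0, 0, 134, 0, 0, 0], [0, 0, 134, 0, 0, 0], [0, 0, 134, 0, 0, 0]]
  ]
}}

```text
time: 7.55
tool_pos: [0.4893, -0.2333, 0.0299]
tool_rot: [0.001, 0.705, 0.709, 0.0]
contact_force: [-0.3, -0.2, 0.6]
gripper_width: 0.999
grasp_force: 0.0
```

Emit:
{"op": "play_rows", "data": {
  "steps": [
    [[0, 0, 0, 0, 0, 0], [0, 0, 0, 0, 0, 0], [0, 0, 0, 0, 0, 0], [0, 0, 0, 0, 0, 0], [0, 0, 0, 0, 0, 0], [0, 0, 0, 0, 0, 0]]
  ],
  "claw": -0.1
}}

```text
time: 8.05
tool_pos: [0.4892, -0.2332, 0.0298]
tool_rot: [0.001, 0.705, 0.709, 0.0]
contact_force: [-0.3, 1.1, 6.2]
gripper_width: 0.568
grasp_force: 61.7
```

Emit:
{"op": "play_rows", "data": {
  "steps": [
    [[0, 0, 0, 0, 0, 0], [0, 0, 0, 0, 0, 0], [0, 0, 0, 0, 0, 0], [0, 0, 0, 0, 0, 0], [0, 0, 0, 0, 0, 0]]
  ],
  "claw": 1
}}

```text
time: 8.47
tool_pos: [0.4879, -0.2324, 0.0279]
tool_rot: [-0.0, 0.705, 0.709, -0.0]
contact_force: [0.0, 0.0, -0.2]
gripper_width: 1.001
grasp_force: 0.0
```

Emit:
{"op": "play_rows", "data": {
  "steps": [
    [[0, 0, 0, 0, 0, -7], [0, 0, 0, 0, 0, -14], [0, 0, 0, 0, 0, -21], [0, 0, 0, 0, 0, -28], [0, 0, 0, 0, 0, -35], [0, 0, 0, 0, 0, -42], [0, 0, 0, 0, 0, -49], [0, 0, 0, 0, 0, -56], [0, 0, 0, 0, 0, -63], [0, 0, 0, 0, 0, -70], [0, 0, 0, 0, 0, -77], [0, 0, 0, 0, 0, -84]]
  ]
}}

```text
time: 9.47
tool_pos: [0.488, -0.2325, 0.0281]
tool_rot: [-0.0, 0.047, 0.999, 0.0]
contact_force: [-0.3, 0.1, -0.5]
gripper_width: 1.001
grasp_force: 0.0
```

Emit:
{"op": "play_rows", "data": {
  "steps": [
    [[0, 0, 0, 0, 0, -6], [0, 0, 0, 0, 0, -6], [0, 0, 0, 0, 0, -6]]
  ]
}}

```text
time: 9.72
tool_pos: [0.4881, -0.2325, 0.0281]
tool_rot: [-0.0, -0.001, 1.0, 0.0]
contact_force: [-0.5, 0.3, -1.3]
gripper_width: 0.994
grasp_force: 0.0
```

Emit:
{"op": "play_rows", "data": {
  "steps": [
    [[0, 0, 0, 0, 0, 0], [0, 0, 0, 0, 0, 0], [0, 0, 0, 0, 0, 0], [0, 0, 0, 0, 0, 0], [0, 0, 0, 0, 0, 0], [0, 0, 0, 0, 0, 0]]
  ],
  "claw": -0.1
}}

```text
time: 10.22
tool_pos: [0.4886, -0.2327, 0.0288]
tool_rot: [0.0, -0.002, 1.0, -0.0]
contact_force: [-0.1, 1.2, 2.6]
gripper_width: 0.577
grasp_force: 62.4
```

Emit:
{"op": "play_rows", "data": {
  "steps": [
    [[0, 0, 0, 0, 0, 0], [0, 0, 0, 0, 0, 0], [0, 0, 0, 0, 0, 0], [0, 0, 0, 0, 0, 0], [0, 0, -40, 0, 0, 0], [0, 0, -80, 0, 0, 0], [0, 0, -120, 0, 0, 0], [10, 0, -160, 0, 0, 0], [20, 0, -160, 0, 0, 0], [20, 0, -160, 0, 0, 0], [20, 0, -160, 0, 0, 0]]
  ],
  "claw": 1
}}

```text
time: 11.13
tool_pos: [0.4679, -0.2326, 0.1879]
tool_rot: [0.0, -0.002, 1.0, 0.0]
contact_force: [0.2, -0.8, -0.9]
gripper_width: 1.004
grasp_force: 0.0
```

```bash
python3 -c "
from h import *
s,p=snap('st4');print(s['time'],s['tool_pos'])
c=cam('wrist',s); u=proj(c,(.4885,-.2325,.05)).astype(int)
x,y=u-90; print(u,x,y); cv2.imwrite('pics/st4c.png',cv2.resize(p[y:y+180,x:x+180],(540,540),interpolation=cv2.INTER_CUBIC))
for z in (.073,.058,.043):
    q=(.489,-.2332)
    t=[((proj(c,(q[0]+.025*np.cos(a),q[1]+.025*np.sin(a),z))-np.array([x,y])+.33)*3) for a in np.linspace(0,6.28,40)]
    print(z,np.min(t,0).round(),np.max(t,0).round())
"
```

```text
11.1333 [ 0.4678827 -0.2326288  0.1879485]
[320 253] 230 163
0.073 [157. 202.] [381. 410.]
0.058 [162. 183.] [375. 383.]
0.043 [167. 166.] [370. 357.]
```

View pics/st4c.png

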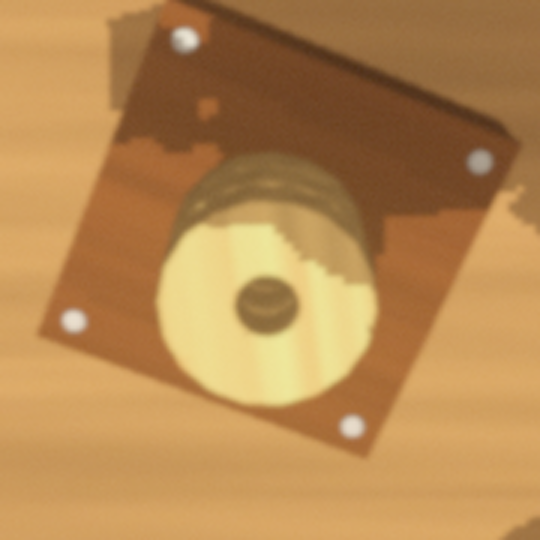

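The stack is now lined up: top collar at (267,302), with only the even sides of the lower two visible above it. On to the post.

Emit:
{"op": "play_rows", "data": {
  "steps": [
    [[0, 420, -42, 0, 0, 0], [0, 420, -42, 0, 0, 0], [0, 420, -42, 0, 0, 0], [0, 420, -42, 0, 0, 0], [0, 420, -42, 0, 0, 0], [0, 420, -42, 0, 0, 0], [0, 420, -42, 0, 0, 0], [0, 420, -42, 0, 0, 0], [0, 420, -42, 0, 0, 0], [0, 420, -42, 0, 0, 0], [0, 420, -42, 0, 0, 0], [0, 420, -42, 0, 0, 0]]
  ]
}}

```text
time: 12.18
tool_pos: [0.4651, 0.1895, 0.2282]
tool_rot: [-0.002, -0.005, 1.0, -0.0]
contact_force: [0.4, -0.5, -0.3]
gripper_width: 1.003
grasp_force: 0.0
```

```bash
python3 -c "
from h import *
s,p=snap('hold2');print(s['time'],s['tool_pos'],s['joint_pos'])
c4=load('st4')[1];L=lambda p:(p[0]/3+230-.33,p[1]/3+163-.33)
print('c2',onz(c4,L((267,302)),.073),'bore',onz(c4,L((267,306)),.073),'base',np.mean([onz(c4,L(p),.028) for p in [(185,39),(480,161),(73,321),(352,427)]],0))
out=[]
for n in ('hold1','hold2'):
    s,c,im=load(n); u=proj(c,(.473,.175,.11)).astype(int); x,y=u-60; print(n,x,y); out.append(cv2.resize(im[y:y+120,x:x+120],(400,400),interpolation=cv2.INTER_CUBIC))
cv2.imwrite('pics/hold12.png',np.hstack(out))"
```

```text
12.1833 [0.4650533  0.18951532 0.22817383] [ 2.38633084e-01 -2.42933370e-01  1.89385236e+00  6.46300959e-05
  1.49440069e+00 -1.34205014e+00]
c2 [ 0.48732221 -0.2335815   0.073     ] bore [ 0.48827977 -0.2335777   0.073     ] base [ 0.48849893 -0.23219084  0.028     ]
hold1 273 161
hold2 238 185
```

View pics/hold12.png

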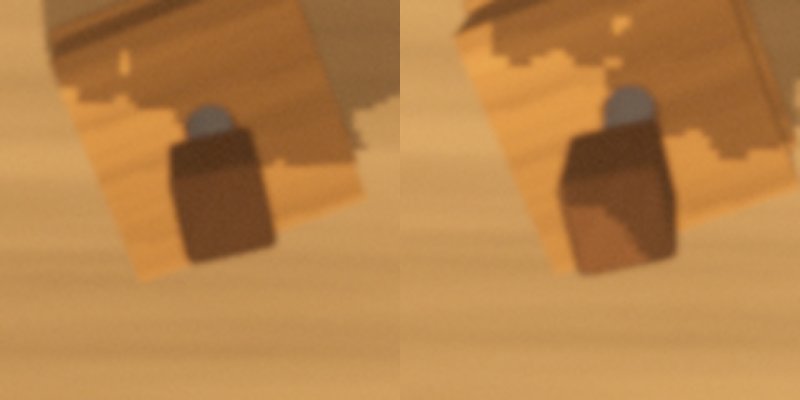

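The crops show the head's top face centred at about (224,213) left and (618,223) right, with its edges turned about 13°. The grey shank is above it at (208,122) left.

```bash
python3 - <<'E'
from h import *
c1=load('hold1')[1];c2=load('hold2')[1];k=10/3
A=lambda p,o:(p[0]/k+o[0]-.35,p[1]/k+o[1]-.35)
L=[(172,185),(190,263),(275,243),(258,163)];Q=[(160,192),(182,275),(276,255),(254,172)]
P=[]
for a,b in zip(L,Q):
    p,e=tri([ray(c1,A(a,(273,161))),ray(c2,A(b,(238,185)))]);P.append(p);print(p.round(4),np.round(e,4))
P=np.array(P);print("centre",P.mean(0),"sides",np.linalg.norm(P-np.roll(P,1,0),axis=1).round(4))
for c,S,o in((c1,L,(273,161)),(c2,Q,(238,185))):
    w=np.array([onz(c,A(p,o),.125) for p in S]);print("at125",w.mean(0).round(4),np.linalg.norm(w-np.roll(w,1,0),axis=1).round(4)); d=w[2]-w[1]+w[3]-w[0];e=w[0]-w[1]+w[3]-w[2];print("yaw",np.degrees(np.arctan2(d[1],d[0])).round(1),np.degrees(np.arctan2(e[1],e[0])).round(1))
s=manip.state();print(s['tool_pos'],s['tool_rot'])
E
```

```text
[0.4645 0.1678 0.1278] [0.0002 0.0002]
[0.4823 0.1716 0.1249] [0. 0.]
[0.4776 0.1896 0.1259] [0.0001 0.0001]
[0.4586 0.1853 0.133 ] [0.0003 0.0003]
centre [0.47074821 0.17858289 0.12789616] sides [0.0191 0.0185 0.0186 0.0207]
at125 [0.4714 0.1787 0.125 ] [0.0185 0.0176 0.0186 0.0179]
yaw 104.3 -167.2
at125 [0.4718 0.1786 0.125 ] [0.0182 0.0172 0.0185 0.0171]
yaw 103.2 -166.1
[0.46522401 0.18791123 0.22809229] [-1.85298069e-03 -3.81838698e-03  9.99990722e-01 -7.36340271e-04]
```

Emit:
{"op": "play_rows", "data": {
  "steps": [
    [[-6, -9, 30, 0, 0, -7], [-6, -9, 60, 0, 0, -14], [-6, -9, 88, 0, 0, -14], [-6, -9, 88, 0, 0, -14], [-6, -9, 88, 0, 0, -14]]
  ]
}}

```text
time: 12.65
tool_pos: [0.4705, 0.1765, 0.1397]
tool_rot: [-0.003, -0.123, 0.992, -0.0]
contact_force: [-0.8, 0.2, -0.3]
gripper_width: 1.002
grasp_force: 0.0
```

```bash
python3 -c "
from h import *
s=manip.state();print(s['tool_pos'],rot(s['tool_rot']).round(3),totool((.4716,.1787,.092)))"
```

```text
[0.47054455 0.17651463 0.1397226 ] [[-0.97  -0.244 -0.006]
 [-0.244  0.97  -0.002]
 [ 0.006 -0.    -1.   ]] [-1.84224418  1.86506719 47.71230882]
```

Emit:
{"op": "play_rows", "data": {
  "steps": [
    [[-1.5, 2, 15, 0, 0, 0], [-1.5, 2, 30, 0, 0, 0], [-1.5, 2, 42, 0, 0, 0], [-1.5, 2, 47, 0, 0, 0], [-1.5, 2, 47, 0, 0, 0], [-1.5, 2, 47, 0, 0, 0]]
  ]
}}

```text
time: 13.15
tool_pos: [0.4736, 0.1805, 0.0961]
tool_rot: [0.0, -0.124, 0.992, 0.0]
contact_force: [-0.3, 0.8, -0.9]
gripper_width: 1.004
grasp_force: 0.0
```

Emit:
{"op": "play_rows", "data": {
  "steps": [
    [[0, 0, 0, 0, 0, 0], [0, 0, 0, 0, 0, 0], [0, 0, 0, 0, 0, 0], [0, 0, 0, 0, 0, 0], [0, 0, 0, 0, 0, 0], [0, 0, 0, 0, 0, 0], [0, 0, 0, 0, 0, 0], [0, 0, 0, 0, 0, 0], [0, 0, 0, 0, 0, 0]]
  ],
  "claw": -1
}}

```text
time: 13.9
tool_pos: [0.4733, 0.1807, 0.0957]
tool_rot: [0.0, -0.124, 0.992, -0.0]
contact_force: [0.1, -0.4, 2.1]
gripper_width: 0.223
grasp_force: 58.8
```

Emit:
{"op": "play_rows", "data": {
  "steps": [
    [[0, 0, -8, 0, 0, 0], [0, 0, -20, 0, 0, 0], [0, 0, -35, 0, 0, 0], [0, 0, -50, 0, 0, 0], [0, 0, -70, 0, 0, 0], [0, 0, -90, 0, 0, 0], [0, 0, -110, 0, 0, 0], [0, 0, -120, 0, 0, 0], [0, 0, -120, 0, 0, 0], [0, 0, -120, 0, 0, 0]]
  ]
}}

```text
time: 14.73
tool_pos: [0.4731, 0.1807, 0.2157]
tool_rot: [0.0, -0.124, 0.992, 0.0]
contact_force: [-1.3, -0.3, -2.2]
gripper_width: 0.221
grasp_force: 59.0
```

```bash
python3 -c "
from h import *
s=manip.state();print(s,rot(s['tool_rot']).round(3),totool((.488,-.233,.2)))"
```

```text
{'time': 14.7333, 'joint_pos': array([ 2.17734202e-01, -2.27017728e-01,  1.90141702e+00,  1.68651749e-04,
        1.46656421e+00, -1.60253841e+00]), 'joint_vel': array([ 1.15959456e-04,  2.03826728e-02,  3.86597420e-02, -3.06092308e-06,
       -4.49870301e-03,  4.45080632e-04]), 'joint_efforts': array([ 1.49813422e-02, -2.87702107e+01, -3.89262736e+01,  2.43915762e-03,
       -7.26323517e-03,  2.76543311e-06]), 'tool_pos': array([0.47307138, 0.18070532, 0.21569814]), 'tool_rot': array([ 3.05427745e-04, -1.24406228e-01,  9.92231316e-01,  1.12720695e-04]), 'contact_force': array([-1.30397089, -0.3145573 , -2.21099698]), 'ft_torque': array([0.00015597, 0.03499362, 0.04661672]), 'grasp_force': 59.04813230037689, 'gripper_width': 0.22070706077485036} [[-0.969 -0.247  0.001]
 [-0.247  0.969  0.   ]
 [-0.001  0.    -1.   ]] [  87.67877382 -404.58743734   15.58278722]
```

Emit:
{"op": "play_rows", "data": {
  "steps": [
    [[7, -30, 0, 0, 0, 0], [14, -68, 0, 0, 0, 0], [22, -106, 0, 0, 0, 0], [31, -144, 0, 0, 0, 0], [39, -182, 0, 0, 0, 0], [47, -220, 0, 0, 0, 0], [56, -258, 0, 0, 0, 0], [64, -296, 0, 0, 0, 0], [72, -334, 0, 0, 0, 0], [80, -370, 0, 0, 0, 0], [86, -395, 0, 0, 0, 0], [88, -405, 10, 0, 0, 0]]
  ]
}}

```text
time: 15.73
tool_pos: [0.4875, -0.237, 0.2051]
tool_rot: [0.0, -0.123, 0.992, -0.001]
contact_force: [0.2, 0.0, -0.4]
gripper_width: 0.226
grasp_force: 59.1
```

Emit:
{"op": "play_rows", "data": {
  "steps": [
    [[0, 0, 15, 0, 0, 0], [0, 0, 25, 0, 0, 0], [0, 0, 25, 0, 0, 0], [0, 0, 25, 0, 0, 0], [0, 0, 25, 0, 0, 0]]
  ]
}}

```text
time: 16.15
tool_pos: [0.4879, -0.2327, 0.1802]
tool_rot: [-0.0, -0.125, 0.992, 0.0]
contact_force: [-0.3, -0.2, -0.4]
gripper_width: 0.225
grasp_force: 59.2
```

```bash
python3 -c "
from h import *
s,p=snap('ins1');print(s['time'],s['tool_pos'],rot(s['tool_rot']).round(3))
c=cam('wrist',s); u=proj(c,(.4885,-.2325,.08)).astype(int); x,y=u-80
print(x,y,proj(c,s['tool_pos']+[0,0,-.0907])); cv2.imwrite('pics/ins1c.png',cv2.resize(p[y:y+160,x:x+160],(560,560),interpolation=cv2.INTER_CUBIC))"
```

```text
16.15 [ 0.48787805 -0.23265625  0.18020076] [[-0.969 -0.248 -0.   ]
 [-0.248  0.969  0.   ]
 [ 0.     0.    -1.   ]]
239 164 [319.85663443 248.10892524]
```

View pics/ins1c.png

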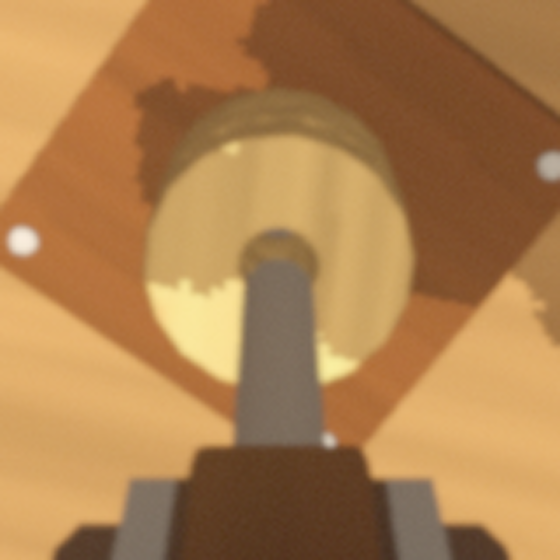

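Crop: the shank ends at about (280,260), so the tip centre is near (280,284). The bore is directly below it, with the collar centred at (279,262).

```bash
python3 - <<'E'
from h import *
s,c,_=load('ins1');A=lambda p:(p[0]/3.5+239-.35,p[1]/3.5+164-.35)
r=rot(s['tool_rot'])
col=onz(c,A((279.5,261.5)),.073);tip=onz(c,A((279.5,284)),.0895)
print(col,tip,"tip in tool",1000*r.T@(tip-s['tool_pos']),"need",1000*r.T@(col-tip))
for q in [tip]:  # near rim check
  print((proj(c,tip+r@[.0045,0,0])-[239,164])*3.5,(proj(c,tip+r@[.006,0,-.004])-[239,164])*3.5)
b=np.array([.4884,-.2321,.073]);print("base centre rel. tip, tool",1000*r.T@(b-tip))
E
```

```text
[ 0.48727723 -0.23365744  0.073     ] [ 0.48604693 -0.23395814  0.0895    ] tip in tool [ 2.0831351  -0.84160869 90.7007565 ] need [-1.26893651 -0.02025225 16.4998016 ]
[278.25726855 257.65883369] [278.2227284  256.38767095]
base centre rel. tip, tool [-2.74299476  1.20993941 16.50004946]
```

Emit:
{"op": "play_rows", "data": {
  "steps": [
    [[-1.3, 0, 5, 0, 0, 0], [-1.3, 0, 10, 0, 0, 0], [-1.3, 0, 14, 0, 0, 0], [-1.3, 0, 17, 0, 0, 0], [-1.3, 0, 20, 0, 0, 0], [-1.3, 0, 23, 0, 0, 0], [-1.3, 0, 23, 0, 0, 0]]
  ]
}}

```text
time: 16.78
tool_pos: [0.4887, -0.233, 0.1564]
tool_rot: [-0.0, -0.124, 0.992, 0.0]
contact_force: [0.0, 0.7, -2.1]
gripper_width: 0.227
grasp_force: 59.3
```

Emit:
{"op": "play_rows", "data": {
  "steps": [
    [[0, 0, 4, 0, 0, 0], [0, 0, 8, 0, 0, 0], [0, 0, 12, 0, 0, 0], [0, 0, 15, 0, 0, 0], [0, 0, 15, 0, 0, 0]]
  ]
}}

```text
time: 17.2
tool_pos: [0.4887, -0.233, 0.1413]
tool_rot: [-0.0, -0.124, 0.992, 0.0]
contact_force: [-0.3, 1.2, -1.2]
gripper_width: 0.223
grasp_force: 59.2
```

Emit:
{"op": "play_rows", "data": {
  "steps": [
    [[0, 0, 4, 0, 0, 0], [0, 0, 8, 0, 0, 0], [0, 0, 12, 0, 0, 0], [0, 0, 16, 0, 0, 0], [0, 0, 18, 0, 0, 0], [0, 0, 18, 0, 0, 0]]
  ]
}}

```text
time: 17.7
tool_pos: [0.4887, -0.2331, 0.1235]
tool_rot: [-0.0, -0.124, 0.992, 0.0]
contact_force: [0.6, 0.7, -0.9]
gripper_width: 0.222
grasp_force: 59.1
```

Emit:
{"op": "play_rows", "data": {
  "steps": [
    [[0, 0, 3, 0, 0, 0], [0, 0, 5, 0, 0, 0], [0, 0, 7, 0, 0, 0], [0, 0, 8, 0, 0, 0], [0, 0, 8.5, 0, 0, 0], [0, 0, 9, 0, 0, 0], [0, 0, 9.5, 0, 0, 0], [0, 0, 10, 0, 0, 0], [0, 0, 10, 0, 0, 0]]
  ]
}}

```text
time: 18.45
tool_pos: [0.489, -0.2333, 0.1143]
tool_rot: [-0.0, -0.124, 0.992, -0.0]
contact_force: [-0.3, 0.3, -0.3]
gripper_width: 0.222
grasp_force: 59.2
```

Emit:
{"op": "play_rows", "data": {
  "steps": [
    [[0, 0, 1, 0, 0, 0], [0, 0, 2, 0, 0, 0], [0, 0, 2, 0, 0, 0]]
  ]
}}

```text
time: 18.7
tool_pos: [0.4894, -0.2334, 0.1135]
tool_rot: [0.0, -0.124, 0.992, -0.0]
contact_force: [-2.3, 1.3, 5.1]
gripper_width: 0.225
grasp_force: 60.2
```

Contact on the socket at TCP z ≈ 0.114. Now I feel around the 6 mm circle with a light press.

Emit:
{"op": "play_rows", "data": {
  "steps": [
    [[1, -1, 0, 0, 0, 0], [2, -2, 0, 0, 0, 0], [2.5, -2.7, 0, 0, 0, 0], [2.5, -2.7, 0, 0, 0, 0]]
  ]
}}

```text
time: 19.03
tool_pos: [0.4883, -0.2362, 0.1136]
tool_rot: [0.001, -0.124, 0.992, 0.0]
contact_force: [1.3, 4.4, 5.2]
gripper_width: 0.225
grasp_force: 60.1
```

Emit:
{"op": "play_rows", "data": {
  "steps": [
    [[0.6, -0.3, 0, 0, 0, 0], [1.1, 1.3, 0, 0, 0, 0], [1.6, 2.7, 0, 0, 0, 0], [1.6, 2.7, 0, 0, 0, 0]]
  ]
}}

```text
time: 19.37
tool_pos: [0.4862, -0.2353, 0.1136]
tool_rot: [0.001, -0.124, 0.992, -0.002]
contact_force: [2.7, -1.2, 3.5]
gripper_width: 0.225
grasp_force: 59.8
```

Emit:
{"op": "play_rows", "data": {
  "steps": [
    [[0.2, 1, 0, 0, 0, 0], [0.2, 2, 0, 0, 0, 0], [0, 3.1, 0, 0, 0, 0], [0, 3.1, 0, 0, 0, 0]]
  ]
}}

```text
time: 19.7
tool_pos: [0.4847, -0.2325, 0.1133]
tool_rot: [0.0, -0.124, 0.992, -0.002]
contact_force: [2.5, -3.3, 5.2]
gripper_width: 0.22
grasp_force: 60.2
```

Emit:
{"op": "play_rows", "data": {
  "steps": [
    [[-0.4, 1, 0, 0, 0, 0], [-0.9, 1.9, 0, 0, 0, 0], [-1.6, 2.7, 0, 0, 0, 0], [-1.6, 2.7, 0, 0, 0, 0]]
  ]
}}

```text
time: 20.03
tool_pos: [0.484, -0.2279, 0.1111]
tool_rot: [-0.002, -0.125, 0.992, 0.0]
contact_force: [-0.9, -3.5, 0.0]
gripper_width: 0.226
grasp_force: 59.5
```

Emit:
{"op": "play_rows", "data": {
  "steps": [
    [[-0.8, 0.6, 0, 0, 0, 0], [-1.7, 1.2, 0, 0, 0, 0], [-2.7, 1.6, 0, 0, 0, 0], [-2.7, 1.6, 0, 0, 0, 0]]
  ]
}}

```text
time: 20.37
tool_pos: [0.4857, -0.2267, 0.1113]
tool_rot: [-0.003, -0.125, 0.992, -0.001]
contact_force: [-4.3, -5.9, 0.4]
gripper_width: 0.223
grasp_force: 59.4
```

Emit:
{"op": "play_rows", "data": {
  "steps": [
    [[-1, 0.2, 0, 0, 0, 0], [-2, 0.2, 0, 0, 0, 0], [-3.1, 0, 0, 0, 0, 0], [-3.1, 0, 0, 0, 0, 0]]
  ]
}}

```text
time: 20.7
tool_pos: [0.4884, -0.2261, 0.1113]
tool_rot: [-0.003, -0.125, 0.992, -0.001]
contact_force: [-5.5, -5.8, 1.2]
gripper_width: 0.223
grasp_force: 59.6
```

The tip dropped (z below the socket plane, with side force building up), so I go back to where it fell and lower gently.

Emit:
{"op": "play_rows", "data": {
  "steps": [
    [[2, -0.5, 0, 0, 0, 0], [4, -1.5, 0, 0, 0, 0], [5.8, -2.3, 0, 0, 0, 0], [5.8, -2.3, 0, 0, 0, 0], [5.8, -2.3, 1, 0, 0, 0], [5.8, -2.3, 2, 0, 0, 0], [5.8, -2.3, 2, 0, 0, 0]]
  ]
}}

```text
time: 21.28
tool_pos: [0.4854, -0.2285, 0.1101]
tool_rot: [0.0, -0.124, 0.992, 0.0]
contact_force: [0.6, 0.3, -0.8]
gripper_width: 0.225
grasp_force: 59.4
```

Emit:
{"op": "play_rows", "data": {
  "steps": [
    [[0, 0, 1, 0, 0, 0], [0, 0, 2, 0, 0, 0], [0, 0, 3, 0, 0, 0], [0, 0, 3, 0, 0, 0]]
  ]
}}

```text
time: 21.62
tool_pos: [0.4855, -0.2288, 0.1072]
tool_rot: [0.0, -0.124, 0.992, 0.0]
contact_force: [1.8, -0.1, -1.3]
gripper_width: 0.224
grasp_force: 59.4
```

Emit:
{"op": "play_rows", "data": {
  "steps": [
    [[-0.4, 0, 1, 0, 0, 0], [-0.4, 0, 2.5, 0, 0, 0], [-0.4, 0, 4, 0, 0, 0], [-0.4, 0, 5, 0, 0, 0], [-0.4, 0, 5, 0, 0, 0]]
  ]
}}

```text
time: 22.03
tool_pos: [0.4857, -0.2288, 0.1019]
tool_rot: [-0.0, -0.124, 0.992, 0.0]
contact_force: [1.1, 0.3, -1.5]
gripper_width: 0.22
grasp_force: 59.2
```

Emit:
{"op": "play_rows", "data": {
  "steps": [
    [[0, 0, 1, 0, 0, 0], [0, 0, 2.5, 0, 0, 0], [0, 0, 4, 0, 0, 0], [0, 0, 4, 0, 0, 0]]
  ]
}}

```text
time: 22.37
tool_pos: [0.4857, -0.2288, 0.0979]
tool_rot: [-0.0, -0.124, 0.992, -0.0]
contact_force: [1.3, -0.2, -2.3]
gripper_width: 0.221
grasp_force: 59.3
```

Emit:
{"op": "play_rows", "data": {
  "steps": [
    [[-0.2, 0, 1, 0, 0, 0], [-0.2, 0, 2, 0, 0, 0], [-0.2, 0, 3, 0, 0, 0], [-0.2, 0, 3.5, 0, 0, 0], [-0.2, 0, 4, 0, 0, 0], [-0.2, 0, 4.5, 0, 0, 0], [-0.2, 0, 5, 0, 0, 0], [-0.2, 0, 5, 0, 0, 0]]
  ]
}}

```text
time: 23.03
tool_pos: [0.486, -0.2288, 0.0937]
tool_rot: [-0.0, -0.124, 0.992, 0.0]
contact_force: [0.4, 0.2, 2.1]
gripper_width: 0.224
grasp_force: 59.9
```

Emit:
{"op": "play_rows", "data": {
  "steps": [
    [[0, 0, 0.8, 0, 0, 0], [0, 0, 1.5, 0, 0, 0], [0, 0, 1.5, 0, 0, 0]]
  ]
}}

```text
time: 23.28
tool_pos: [0.4863, -0.2289, 0.0935]
tool_rot: [0.0, -0.124, 0.992, -0.0]
contact_force: [-2.3, 1.9, 7.7]
gripper_width: 0.224
grasp_force: 60.9
```

Home on the bottom of the hole (20 mm below the socket plane). Release and retreat.

Emit:
{"op": "play_rows", "data": {
  "steps": [
    [[0, 0, -1.5, 0, 0, 0], [0, 0, -1.5, 0, 0, 0]]
  ]
}}

```text
time: 23.45
tool_pos: [0.4861, -0.2289, 0.0937]
tool_rot: [0.0, -0.124, 0.992, -0.0]
contact_force: [0.1, 1.1, 3.2]
gripper_width: 0.222
grasp_force: 60.0
```

Emit:
{"op": "play_rows", "data": {
  "steps": [
    [[0, 0, 0, 0, 0, 0], [0, 0, 0, 0, 0, 0], [0, 0, 0, 0, 0, 0], [0, 0, 0, 0, 0, 0], [0, 0, 0, 0, 0, 0], [0, 0, 0, 0, 0, 0], [0, 0, -20, 0, 0, 0], [0, 0, -50, 0, 0, 0], [0, 0, -85, 0, 0, 0], [0, 0, -120, 0, 0, 0], [0, 0, -120, 0, 0, 0], [0, 0, -120, 0, 0, 0]]
  ],
  "claw": 1
}}

```text
time: 24.45
tool_pos: [0.4874, -0.2297, 0.2167]
tool_rot: [0.002, -0.124, 0.992, -0.002]
contact_force: [0.0, 0.1, -1.5]
gripper_width: 1.002
grasp_force: 0.0
```

```bash
python3 -c "
from h import *
s,p=snap('fin');print(s['time'],s['tool_pos'])
q,_=vision.grab_frame('scene')
a=cv2.resize(q[180:300,310:430],(400,400),interpolation=cv2.INTER_CUBIC)
c=cam('wrist',s); u=proj(c,(.4885,-.2325,.08)).astype(int); x,y=np.maximum(u-110,0);print(x,y)
cv2.imwrite('pics/fin2.png',np.hstack([a,cv2.resize(p[y:y+220,x:x+220],(400,400))]))"
```

```text
24.45 [ 0.48742014 -0.22973717  0.21673386]
206 116
```

View pics/fin2.png

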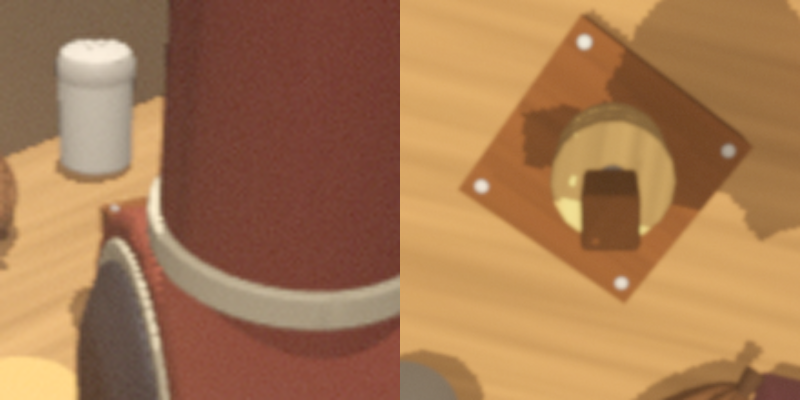

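The wrist crop shows the post standing upright at (611,210) through the level stack on the base, and the shaker is undisturbed. Handing in.

```bash
python3 -c "
from plant import order
print(order.job_done())"
```

```text
the job is handed in; nothing more can be done
None
```

I lined up the three collars in order, pushed the post through them to the bottom of the hidden socket, let go of everything and handed the job in at about 24.5 s; the verdict isn't known yet.

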